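Load the red jar and bring it round to the front

TASK

Put the loose red-capped jar upright into the empty nest of the carousel, fully down and with its foot tab pointing outward like the other jars, and let go of it. Then take the carousel's centre knob and turn it until the red jar stands at the red front pointer. Finish while still gripping the knob, holding the carousel still there; leave the other things on the bench where they are.

Things in the scene. Friction and masses are not known exactly. Their poses are not given: they have to be found in the camera images.
- jar_red_mid (a point): Loose square white jar with red cap, 36 x 36 mm and 60 mm tall (the cap is the top 14 mm, flush with the sides), about 0.12 kg, standing on the bench. A red foot tab, 14 mm wide and 10 mm high, sticks out 12 mm from the foot of one side. Point at the jar's centre, 30 mm above its underside; x axis towards the tab, z up.
- jar_red_tab (a point): Middle of the red jar's foot tab: 24 mm from the jar's centre line along its x axis, 5 mm above its underside.
- carousel: Fixed foot of the carousel, a 170 mm dark disc on the bench; an arm runs from it along the bench to a red pointer block (16 mm wide, 28 mm long, 16 mm high) centred 147 mm from the axis. Origin on the turning axis at bench height; the pointer lies along its -x axis, roughly towards the robot: that is the front.
- disc (a joint): Carousel disc, 256 mm across, top 28 mm above the bench. Angle in rad, anticlockwise from above: 0 = nest directly opposite the pointer, +pi or -pi = nest at the pointer; stops at -6.6, 6.6. Friction 0.05 N m; stays where left. Four jars (blue, yellow, green, white caps), tops at 88 mm, are fixed on it 88 mm from the axis, 72 degrees apart, tabs outward; the nest is the fifth place.
- nest (a point): Empty nest on the disc, 88 mm from the axis: red floor 28 mm above the bench, inside 41 x 41 mm, black walls 4 mm thick, 8 mm high. Its outward wall has a 21 mm gap for the jar's tab: the jar goes fully down only tab outward. Point where the centre of a seated jar comes to be, 30 mm above the nest floor; x axis radially outward, z up. Turns with the disc.
- knob (a point): Black bar knob fixed to the disc, on the turning axis above the jars: 44 mm long along its x axis (which points towards the nest), 16 mm wide along y, 30 mm high. Point at its centre, 114 mm above the bench; top at 129 mm. It turns with the disc.
- jar_blue_mid (a point): Loose upright square jar of the same make and size as the red-capped one, blue cap and tab; not to be used. Point at its centre, 30 mm above its underside; x axis towards its tab.
- jar_yellow_mid (a point): Loose upright square jar of the same make and size as the red-capped one, yellow cap and tab; not to be used. Point at its centre, 30 mm above its underside; x axis towards its tab.
- model: Loose cream plaster tooth model, 60 x 70 mm, 28 mm high, origin at its underside; leave alone.
- dish: Loose blue mixing dish, 84 mm across, 30 mm high, origin at its underside; leave alone.
- brush: Loose brush, 170 mm long, lying; leave alone.
- bottle: Loose amber bottle with blue cap, 56 mm across, 130 mm tall, origin at its underside; leave alone.
Not all that is in view belongs to the job. What is shaped like the part that bears jar_red_mid but purple or turquoise is not meant.

How it is judged:
By the outcome, as a careful person would: the job done as asked, in the order asked, and still so for the second after the job is handed in, while the arm keeps its last pose, push and grip.
It also fails if it takes over 64 s, if anything falls off the work surface, if the arm or the gripper's body presses on something with over 40 N, if the wrist force passes 120 N, or if a joint passes its speed limit or range.

ROBOT

A 6-joint arm with a two-finger parallel gripper is mounted at the origin on the work surface. World frame = base frame: x ahead of the robot, y to its left, z up, the work surface at z = 0. Lengths are in m, angles in rad, forces in N, time in s.
With the tool pointing down it reaches from about 0.3 to 0.95 m from the base axis. Payload 3.1 kg.
Tool frame: the origin (TCP) lies midway between the tips of the shut fingers; the grasp point (between the pads) lies 19 mm behind it; z points along the fingers, x is the direction in which the jaws open and shut, and the axes are right-handed (so a half turn about z gives the same grasp; the last joint's range is limited). The gripper opens to 85 mm and grips with 20 to 120 N. Pads are 22 mm wide; open, the fingers measure 114 mm over their backs; the gripper's body (76 mm by 85 mm) begins 54 mm behind the grasp point. The pads swing forward as they close: fully open they stand 13 mm farther back than shut.
Start: joints at [-1.356, 0.308, 1.634, -0, 1.2, -0.07], TCP at [0.176, -0.6, 0.231] pointing down, gripper open.
Joint ranges: [-3.06, 3.06], [-0.79, 1.96], [0.05, 2.63], [-1.19, 4.34], [0.05, 2.64], [-2.94, 2.94]. Speed limits (rad/s): [2.79, 2.79, 3.14, 3.14, 3.14, 3.14].

INTERFACE

Orientations are given as a rotation vector (axis times angle).
In Python, from cell import * gives the robot as it stands.
- The arm moves only by the tool drive_tool, never from a script. Its argument "increments" is a list of rows, each a list of 6 numbers: the shift along the tool's x, y, z in m, then the turn, a rotation vector about the tool's x, y, z in degrees. A call has 1 to 8 rows; each row is the pose to reach, as a shift and turn from the pose commanded when the call began, along the tool's axes at that moment; what a row does not reach only later rows make up. A row lasts 1/12 s, in which the tool goes at most 41.7 mm and 7.16 degrees, less where a joint would pass 70% of its speed; a pose out of reach is approached as far as the arm can. A call with a gripper value outside its range is refused whole. "jaw" is the finger opening in m, from 0 to 0.0854, set as the call begins (left out, the last holds). The fingers move at their own pace and stop on an object; the grip force is fixed at half the most. Time passes only in rows, so rows that repeat a pose let the fingers close. It gives the time, the measured TCP pose, the force and the opening at its end, in the units of the state.
- sense(): the state, without advancing time (a new reading comes with each control period).
- camera(name): name is "scene" or "top" or "wrist"; returns a dict with "color" (384x512x3 uint8, red, green, blue), "z_map" (384x512 float32, m along the optical axis (not along the pixel's ray), 0 where there is no reading), "intrinsics" (3x3 intrinsics, pixels), "k1" (the pictures are not rectified: a ray, as slopes to the right and down, at radius r is drawn at 1 + k1 r^2 times it, then the intrinsics apply), "cam_to_world" (4x4, takes a point from camera to world coordinates). Camera axes: x right, y up, looking along -z (the intrinsics and any distortion apply to the point x, -y, -z); pixel columns grow to the right and rows downward; lengths in m; the calibration is good to about 2 mm. A picture is of the moment at which its call begins.
- finish_job(): hands the job in, once; it reports no verdict.
Trained networks look in a picture, given as the dict that the camera call returned (one of the last four; its "shot" number tells which), for a name from the list of things; names that differ only in an ending like _2 or _b are one class to them, and where a whole thing is asked for, a point or a joint stands for the part that bears it (a point fixed in the world has none). Each returns a list of dicts, best first, with "conf" (0 to 1); they miss things now and then, are a little off and sometimes report something else, mostly with a low value. They report only what shows in the picture. A call takes as long as a camera call. They do not tell look-alikes from the thing itself.
- look_for(picture, target): "box" ([left, top, right, bottom] as shares, 0 to 1, of the picture: columns of its width, rows of its height, round what is visible of it).
- masks_of(picture, target): "region" (384x512 bool, what is visible of it) and "box" ([left, top, right, bottom] as shares, 0 to 1, of the picture: columns of its width, rows of its height, round what is visible of it).
The state is a dict: "time_s": time; "qpos": joint angles; "qvel": joint speeds; "effort": joint torques, N m; "tool_pos": TCP position; "tcp_rot": TCP orientation; "ft_force": force on the tool from outside, world axes, zero at the start; "torque": the same for the moment, N m; "width": finger opening in m.
Only numpy, scipy, OpenCV 4.12 (cv2) and the standard library are available. Lean on these libraries where they do the work, as an engineer would, in place of code of your own. Each camera call takes 0.05 s, during which the arm holds its last target. There are 200 camera calls.

## Working session

There is one attempt and no reset: what is moved stays moved. The work goes in short steps, Python scripts to look and compute and a tool call to move; the robot and the scene stay as the last step left them, time stands still between calls to the robot, and variables do not carry over. Pictures are saved under pics/ and viewed, about 8 in all and at most 12, crops included, and the job is handed in when it is done.

Besides the shell and the picture viewer there is one more tool, called after "Call:" as name(argument=value, ...), one argument or row to a line, values as JSON. drive_tool: Moves the arm, as the interface text tells. Its arguments: {"type":"object","properties":{"increments":{"type":"array"},"jaw":{"type":"number"}},"required":["increments"]}

```bash
ls; mkdir -p pics; cat > h.py <<'E'
import sys; sys.path.insert(0,'.')
from cell import *
import numpy as np, cv2
from scipy.spatial.transform import Rotation as R
def cloud(p):
    K=p["intrinsics"];h,w=p["z_map"].shape
    u,v=np.meshgrid(np.arange(w),np.arange(h))
    d=np.stack([(u-K[0,2])/K[0,0],(v-K[1,2])/K[1,1]],-1)
    s=d.copy()
    for _ in range(8): s=d/(1+p["k1"]*(s**2).sum(-1,keepdims=True))
    z=p["z_map"]
    P=np.stack([s[...,0]*z,-s[...,1]*z,-z,np.ones_like(z)],-1)@np.asarray(p["cam_to_world"]).T
    P=P[...,:3]; P[z==0]=np.nan
    return P
def save(p,n,crop=None,size=None):
    c=p["color"][...,::-1]
    if crop: c=c[crop[1]:crop[3],crop[0]:crop[2]]
    if size: c=cv2.resize(c,size,interpolation=cv2.INTER_CUBIC)
    cv2.imwrite(f"pics/{n}.png",c)
E
python3 - <<'E'
from h import *
a=camera("top");b=camera("scene")
cv2.imwrite("pics/a.png",cv2.resize(np.vstack([a["color"],b["color"]])[...,::-1],None,fx=.78,fy=.78))
P=cloud(a)
print(sense()["time_s"],sense()["tool_pos"],sense()["tcp_rot"],a["k1"])
for t in ["jar_red_mid","jar_red_tab","carousel","disc","nest","knob","jar_blue_mid","model","dish","bottle","brush"]:
    for m in masks_of(a,t)[:3]:
        q=P[m["region"]]; print(t,round(m["conf"],2),(np.array(m["box"])*[512,384,512,384]).round(),np.nanmedian(q,0).round(3),np.nanmax(q[:,2]).round(3))
E
```

```text
pics
0.1 [ 0.17541244 -0.5990932   0.23014724] [-2.51311695  1.88284466  0.00252475] -0.03996677853258055
jar_red_mid 0.73 [308. 265. 328. 281.] [ 0.357 -0.159  0.058] 0.064
jar_red_mid 0.68 [315. 229. 332. 248.] [ 0.449 -0.183  0.059] 0.065
jar_red_mid 0.6 [177. 166. 261. 258.] [0.527 0.127 0.028] 0.133
jar_red_tab 0.56 [300. 205. 315. 219.] [ 0.527 -0.135  0.059] 0.065
jar_red_tab 0.52 [315. 231. 334. 249.] [ 0.446 -0.182  0.059] 0.065
jar_red_tab 0.48 [307. 265. 325. 277.] [ 0.357 -0.159  0.057] 0.064
carousel 0.6 [306. 122. 321. 172.] [ 0.713 -0.163  0.018] 0.025
carousel 0.57 [176. 170. 264. 263.] [0.525 0.126 0.028] 0.133
disc 0.82 [175. 173. 261. 255.] [0.527 0.128 0.028] 0.133
nest 0.8 [177. 170. 262. 258.] [0.526 0.127 0.028] 0.133
knob 0.55 [176. 171. 260. 256.] [0.526 0.128 0.028] 0.133
jar_blue_mid 0.47 [370. 230. 392. 249.] [ 0.452 -0.354  0.057] 0.065
model 0.59 [131. 156. 155. 177.] [0.671 0.359 0.016] 0.032
dish 0.77 [ 86. 239. 113. 267.] [0.402 0.485 0.015] 0.034
bottle 0.93 [ 90. 191. 123. 213.] [0.554 0.446 0.087] 0.135
brush 0.76 [308. 120. 319. 175.] [ 0.711 -0.165  0.018] 0.025
```

View pics/a.png

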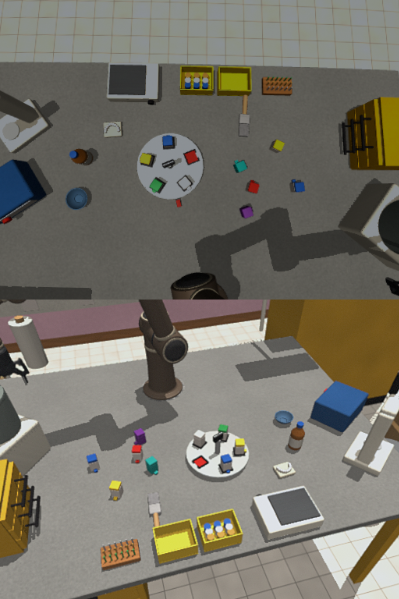

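The top view shows the carousel at about (218,213) in camera pixels, with the red nest at (246,201). The red jar is at (324,240), next to the purple (317,271) and turquoise (307,212) look-alikes.

```bash
python3 - <<'E'
from h import *
s=sense();Rt=R.from_rotvec(s["tcp_rot"]);print(Rt.as_matrix().round(3))
w=camera("wrist");M=np.array(w["cam_to_world"]);print("cam in tool",Rt.inv().apply(M[:3,3]-s["tool_pos"]),(Rt.inv().as_matrix()@M[:3,:3]).round(2),w["intrinsics"])
print("d tool to 0.449,-0.183,0.25:",Rt.inv().apply(np.array([.40,-.183,.25])-s["tool_pos"]))
a=camera("top");P=cloud(a);c=a["color"].astype(int)
red=(c[...,0]>140)&(c[...,1]<70)&(c[...,2]<70)
n,l,st,ce=cv2.connectedComponentsWithStats(red.astype(np.uint8))
for i in range(1,n):
    if st[i,4]>8: print(st[i],ce[i].round(1),np.nanmean(P[l==i],0).round(4))
k=(P[...,2]>.115)&(abs(P[...,0]-.52)<.1)&(abs(P[...,1]-.12)<.1)
print("knob",k.sum(),np.nanmean(P[k],0)); q=P[k][:,:2];print(np.linalg.svd(q-q.mean(0))[2])
E
```

```text
[[ 0.281 -0.96   0.   ]
 [-0.96  -0.281 -0.   ]
 [ 0.    -0.    -1.   ]]
cam in tool [-0.00022799 -0.07141854 -0.14331077] [[ 1.   -0.    0.  ]
 [-0.   -0.96 -0.29]
 [ 0.    0.29 -0.96]] [[266.57096002   0.         251.07199426]
 [  0.         266.57096002 192.51416021]
 [  0.           0.           1.        ]]
d tool to 0.449,-0.183,0.25: [-0.33700561 -0.33249198 -0.01871032]
[238 194  14  14 100] [245.  200.3] [0.5663 0.0473 0.0283]
[320 234  11  13  54] [325.6 239.4] [ 0.4505 -0.1881  0.0594]
[320 242   5   4  12] [321.9 243.2] [ 0.4392 -0.1773  0.0608]
[226 257   5   7  14] [228.1 259.9] [0.388  0.0961 0.0146]
knob 95 [0.52911422 0.12787748 0.12801994]
[[ 0.37779164 -0.92589064]
 [ 0.92589064  0.37779164]]
```

Call:
drive_tool(
  increments=[
    [-0.323,-0.38,-0.02,0,0,0],
    [-0.323,-0.38,-0.02,0,0,0],
    [-0.323,-0.38,-0.02,0,0,0],
    [-0.323,-0.38,-0.02,0,0,0],
    [-0.323,-0.38,-0.02,0,0,0],
    [-0.323,-0.38,-0.02,0,0,0],
    [-0.323,-0.38,-0.02,0,0,0],
    [-0.323,-0.38,-0.02,0,0,0],
  ],
)

```text
time_s: 1.42
tool_pos: [0.3593, -0.3198, 0.2451]
tcp_rot: [2.514, -1.884, 0.002]
ft_force: [0.4, 0.4, 0.0]
width: 0.0855
```

Call:
drive_tool(
  increments=[
    [-0.1,-0.12,0,0,0,0],
    [-0.1,-0.12,0,0,0,0],
    [-0.1,-0.12,0,0,0,0],
    [-0.1,-0.12,0,0,0,0],
    [-0.1,-0.12,0,0,0,0],
    [-0.1,-0.12,0,0,0,0],
  ],
)

```text
time_s: 1.92
tool_pos: [0.4463, -0.1905, 0.2448]
tcp_rot: [2.518, -1.878, 0.001]
ft_force: [-0.5, -1.1, -0.4]
width: 0.0853
```

```bash
python3 - <<'E'
from h import *
s=sense();print(s["tool_pos"],s["time_s"],s["qpos"])
w=camera("wrist");P=cloud(w);save(w,"w1");c=w["color"].astype(int)
red=(c[...,0]>110)&(c[...,1]<70)&(c[...,2]<70)
n,l,st,ce=cv2.connectedComponentsWithStats(red.astype(np.uint8))
for i in range(1,n):
    if st[i,4]>40:
        q=P[l==i]; print(st[i],np.nanmean(q,0).round(4),np.nanmin(q[:,2]).round(3),np.nanmax(q[:,2]).round(3))
        top=q[q[:,2]>.055]
        if len(top)>100: print("top rect",cv2.minAreaRect((top[:,:2]*1000).astype(np.float32)))
        tab=q[q[:,2]<.02]
        if len(tab): print("tab",np.nanmean(tab,0))
E
```

```text
[ 0.44630421 -0.19051964  0.24482883] 1.9167 [-4.92990689e-01  2.11080454e-02  1.93977922e+00 -3.87715771e-04
  1.18030451e+00  7.89130643e-01]
[  67    1   39   40 1180] [0.5611 0.0486 0.0293] 0.027 0.038
[ 39 141  13  20 203] [0.3844 0.0934 0.0166] 0.009 0.019
tab [0.3843518  0.09335815 0.01662989]
[252 146  12  11  82] [ 0.4677 -0.1938  0.0107] 0.008 0.014
tab [ 0.46771588 -0.19382125  0.01069677]
[231 154  36  36 754] [ 0.4456 -0.1864  0.0604] 0.043 0.064
top rect ((444.9018249511719, -186.64566040039062), (34.94434356689453, 35.10295104980469), 72.72348022460938)
```

View pics/w1.png

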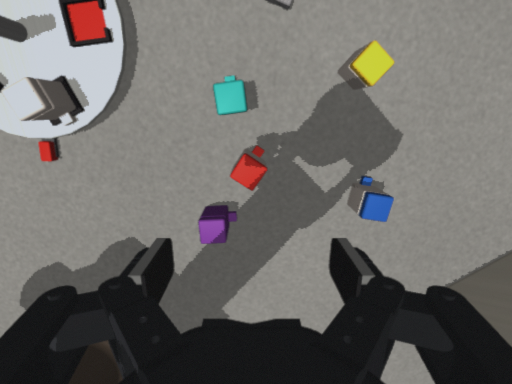

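The wrist view shows the red jar's cap at (248,172) with its tab up and right at (258,151), giving a jar yaw of about -17°. The nest's red floor is at (87,20) and the pointer at (47,151). I'll grasp along the tab axis.

Call:
drive_tool(
  increments=[
    [-0.004,0,0.02,0,0,-7],
    [-0.004,0,0.04,0,0,-14],
    [-0.004,0,0.06,0,0,-21],
    [-0.004,0,0.08,0,0,-28],
    [-0.004,0,0.1,0,0,-35],
    [-0.004,0,0.12,0,0,-42],
    [-0.004,0,0.13,0,0,-49],
    [-0.004,0,0.13,0,0,-56.1],
  ],
  jaw=0.06,
)

```text
time_s: 2.63
tool_pos: [0.4413, -0.1885, 0.1117]
tcp_rot: [-3.104, 0.475, 0.009]
ft_force: [-0.2, 0.6, -0.6]
width: 0.0598
```

Call:
drive_tool(
  increments=[
    [0,0,0.03,0,0,0],
    [0,0,0.06,0,0,0],
    [0,0,0.08,0,0,0],
    [0,0,0.09,0,0,0],
    [0,0,0.09,0,0,0],
  ],
)

```text
time_s: 3.05
tool_pos: [0.4418, -0.1882, 0.0224]
tcp_rot: [-3.103, 0.483, 0.008]
ft_force: [-0.4, 0.4, 0.4]
width: 0.0601
```

Call:
drive_tool(
  increments=[
    [0,0,0,0,0,0],
    [0,0,0,0,0,0],
    [0,0,0,0,0,0],
    [0,0,0,0,0,0],
    [0,0,0,0,0,0],
    [0,0,0,0,0,0],
  ],
  jaw=0.02,
)

```text
time_s: 3.55
tool_pos: [0.4458, -0.1888, 0.0261]
tcp_rot: [3.103, -0.479, 0.004]
ft_force: [-0.5, -1.3, 6.1]
width: 0.0351
```

Call:
drive_tool(
  increments=[
    [0,0,-0.03,0,0,0],
    [0,0,-0.06,0,0,0],
    [0,0,-0.1,0,0,0],
    [0,0,-0.14,0,0,0],
    [0,0,-0.17,0,0,0],
    [0,0,-0.17,0,0,0],
  ],
)

```text
time_s: 4.05
tool_pos: [0.4491, -0.1902, 0.2021]
tcp_rot: [3.1, -0.479, 0.022]
ft_force: [0.5, -0.8, -0.9]
width: 0.0349
```

Call:
drive_tool(
  increments=[
    [0.005,-0.035,0,0,0,6.5],
    [0.01,-0.07,0,0,0,13],
    [0.016,-0.105,0,0,0,20],
    [0.022,-0.14,0,0,0,27],
    [0.027,-0.175,0,0,0,34],
    [0.033,-0.21,0,0,0,41],
    [0.038,-0.245,0,0,0,48],
    [0.041,-0.261,0,0,0,48.5],
  ],
)

```text
time_s: 4.72
tool_pos: [0.5629, 0.0524, 0.1936]
tcp_rot: [-2.63, 1.715, 0.002]
ft_force: [-0.6, -0.3, -1.6]
width: 0.0353
```

Call:
drive_tool(
  increments=[
    [0,0,0,0,0,0],
    [0,0,0,0,0,0],
    [0,0,0,0,0,0],
  ],
)

```text
time_s: 4.97
tool_pos: [0.5612, 0.048, 0.1935]
tcp_rot: [2.633, -1.711, -0.003]
ft_force: [0.3, -0.5, -0.4]
width: 0.0354
```

```bash
cat > look.py <<'E'
from h import *
import sys
s=sense();print(s["time_s"],s["tool_pos"],s["ft_force"],s["width"],"yaw",np.degrees(np.arctan2(*R.from_rotvec(s["tcp_rot"]).as_matrix()[[1,0],0])))
print("tool z",R.from_rotvec(s["tcp_rot"]).as_matrix()[:,2].round(4))
w=camera("wrist");P=cloud(w);save(w,sys.argv[1]);np.savez("last.npz",P=P,c=w["color"],T=s["tool_pos"])
c=w["color"].astype(int)
red=(c[...,0]>110)&(c[...,1]<70)&(c[...,2]<70)
n,l,st,ce=cv2.connectedComponentsWithStats(red.astype(np.uint8))
for i in range(1,n):
    if st[i,4]>40:
        q=P[l==i];q=q[~np.isnan(q[:,0])]; z=np.median(q[:,2]);q=q[abs(q[:,2]-z)<.004]
        print(st[i],np.mean(q,0).round(4),"rect",cv2.minAreaRect((q[:,:2]*1000).astype(np.float32)))
E
python3 look.py w2
```

```text
4.9667 [0.56115195 0.0479984  0.19352631] [ 0.2773861  -0.48208557 -0.41032175] 0.035400464221535005 yaw -66.02494574352599
tool z [-2.6e-03 -6.0e-04 -1.0e+00]
[ 235  160   35   34 1123] [0.5599 0.0473 0.0291] rect ((559.6429443359375, 46.57469177246094), (39.98848342895508, 40.78560256958008), 22.934322357177734)
[284 216  14  15 153] [0.5754 0.0264 0.178 ] rect ((574.2919311523438, 26.287002563476562), (9.770151138305664, 8.467423439025879), 27.320341110229492)
[ 214  234   75   66 4712] [0.5636 0.0497 0.228 ] rect ((562.5701904296875, 49.104469299316406), (35.58080291748047, 34.25986099243164), 24.067386627197266)
[164 268  11   6  46] [0.3895 0.097  0.0167] rect ((389.35546875, 96.40355682373047), (8.76471996307373, 14.884154319763184), 24.348388671875)
```

View pics/w2.png

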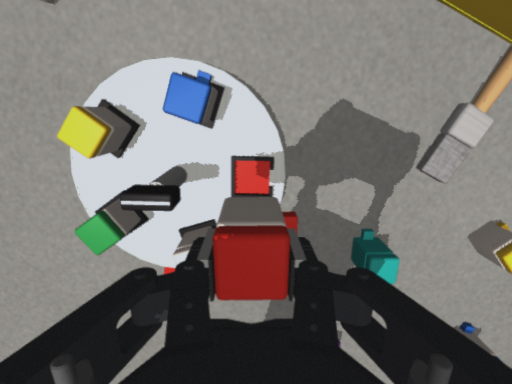

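The nest floor is at (252,177), and the held jar's cap at (252,263) has its tab on the outer side (288,221). Jar and nest match to about 4 mm and 1°, so I'll correct that and descend.

Call:
drive_tool(
  increments=[
    [0,0.004,0.03,0,0,1],
    [0,0.004,0.06,0,0,1],
    [0,0.004,0.09,0,0,1],
    [0,0.004,0.105,0,0,1],
    [0,0.004,0.115,0,0,1],
    [0,0.004,0.115,0,0,1],
    [0,0.004,0.115,0,0,1],
  ],
)

```text
time_s: 5.6
tool_pos: [0.5587, 0.046, 0.0798]
tcp_rot: [2.617, -1.737, -0.0]
ft_force: [0.3, -1.4, -0.3]
width: 0.0351
```

```bash
python3 look.py w3 | head -8
```

```text
5.6 [0.55868758 0.04600778 0.07975536] [ 0.30100867 -1.44106014 -0.27611857] 0.03514033915132312 yaw -67.14880128530086
tool z [-3.e-04 -0.e+00 -1.e+00]
[224 184  55  15 707] [0.5728 0.0523 0.0291] rect ((572.6015014648438, 52.16924285888672), (11.391083717346191, 40.64224624633789), 23.94862937927246)
[284 216  13  17 145] [0.5726 0.0244 0.0644] rect ((570.8923950195312, 24.274497985839844), (10.50776481628418, 7.860603332519531), 24.968109130859375)
[ 214  234   75   66 4670] [0.5613 0.0476 0.1142] rect ((559.9019165039062, 47.02074432373047), (35.17778396606445, 34.505531311035156), 23.000898361206055)
```

View pics/w3.png

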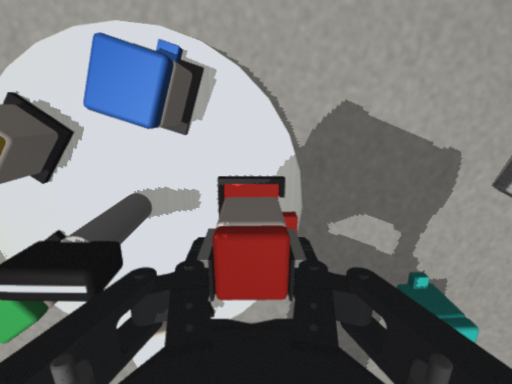

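Blue neighbour at (130,85); the nest's far wall (250,182) is parallel to the held jar at (252,262). I'll shift 1 mm and go down.

Call:
drive_tool(
  increments=[
    [0,0.001,0.004,0,0,0],
    [0,0.001,0.008,0,0,0],
    [0,0.001,0.012,0,0,0],
    [0,0.001,0.016,0,0,0],
    [0,0.001,0.02,0,0,0],
    [0,0.001,0.023,0,0,0],
    [0,0.001,0.025,0,0,0],
    [0,0.001,0.025,0,0,0],
  ],
)

```text
time_s: 6.32
tool_pos: [0.5579, 0.0465, 0.0544]
tcp_rot: [-2.619, 1.736, 0.0]
ft_force: [-0.5, -0.8, -0.5]
width: 0.0349
```

Call:
drive_tool(
  increments=[
    [0,0,0.001,0,0,0],
    [0,0,0.002,0,0,0],
    [0,0,0.002,0,0,0],
  ],
)

```text
time_s: 6.57
tool_pos: [0.5593, 0.0467, 0.0541]
tcp_rot: [-2.617, 1.735, -0.003]
ft_force: [-0.9, 1.2, 5.1]
width: 0.0352
```

```bash
python3 look.py w4 | head -8
```

```text
6.5667 [0.55928442 0.0467385  0.0541122 ] [-0.85582379  1.16725392  5.13851474] 0.03518320839026272 yaw -67.0864936436222
tool z [ 2.6e-03  5.0e-04 -1.0e+00]
[221 194  62  16 276] [0.5764 0.0536 0.0292] rect ((574.5023193359375, 53.13311004638672), (10.150003433227539, 41.02899932861328), 19.137916564941406)
[284 217  13  16 141] [0.573  0.0251 0.0386] rect ((571.6779174804688, 24.922225952148438), (10.47635269165039, 7.783364772796631), 27.6287841796875)
[ 213  234   76   66 4674] [0.5618 0.0484 0.0886] rect ((560.3760986328125, 47.996578216552734), (34.8315315246582, 34.804443359375), 22.793699264526367)
```

Contact force of 5 N and cap top at 88 mm: the jar is seated. Releasing.

Call:
drive_tool(
  increments=[
    [0,0,0,0,0,0],
    [0,0,0,0,0,0],
    [0,0,0,0,0,0],
    [0,0,0,0,0,0],
  ],
  jaw=0.056,
)

```text
time_s: 6.95
tool_pos: [0.5576, 0.0464, 0.0524]
tcp_rot: [2.618, -1.736, -0.001]
ft_force: [1.0, 0.2, 0.7]
width: 0.0561
```

Call:
drive_tool(
  increments=[
    [0,0,-0.02,0,0,0],
    [0,0,-0.05,0,0,0],
    [0,0,-0.09,0,0,0],
    [0,0,-0.13,0,0,0],
    [0,0,-0.17,0,0,0],
    [0,0,-0.2,0,0,0],
    [0,0,-0.2,0,0,0],
    [0,0,-0.2,0,0,0],
  ],
)

```text
time_s: 7.62
tool_pos: [0.5595, 0.0464, 0.2554]
tcp_rot: [-2.616, 1.734, -0.008]
ft_force: [-0.9, 0.0, -0.5]
width: 0.0562
```

```bash
python3 look.py w5; python3 - <<'E'
from h import *
d=np.load("last.npz");P=d["P"];c=d["c"].astype(int)
k=(P[...,2]>.12)&(P[...,2]<.14)&(np.hypot(P[...,0]-.529,P[...,1]-.128)<.05)
q=P[k];print("knob",len(q),q.mean(0),cv2.minAreaRect((q[:,:2]*1000).astype(np.float32)))
E
```

```text
7.6167 [0.55949984 0.04636974 0.25540879] [-0.89012337  0.02653132 -0.50675655] 0.05618443319580397 yaw -67.08681084683839
tool z [ 0.0058 -0.     -1.    ]
[237 151  29   8  68] [0.5774 0.0544 0.0291] rect ((576.0906372070312, 53.33678436279297), (8.20763874053955, 39.303951263427734), 18.894025802612305)
[235 161  37  28 878] [0.561  0.0481 0.0886] rect ((560.5634765625, 47.850528717041016), (33.441349029541016, 35.070579528808594), 23.40555191040039)
knob 675 [0.52808267 0.12723879 0.12882679] ((527.0411987304688, 127.73214721679688), (16.323041915893555, 43.34054183959961), 22.968252182006836)
```

View pics/w5.png

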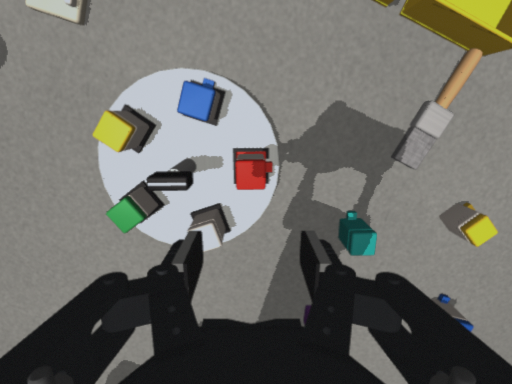

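The jar stands in the nest at (252,168) with its tab outward at (268,167), and the knob is at (170,181). Next I go to the knob with the jaws across its width.

Call:
drive_tool(
  increments=[
    [-0.015,0,0,0,0,-7],
    [-0.03,-0.001,0,0,0,-14],
    [-0.045,-0.002,0,0,0,-21],
    [-0.06,-0.002,0.02,0,0,-28],
    [-0.075,-0.002,0.04,0,0,-35],
    [-0.087,-0.002,0.06,0,0,-42],
    [-0.087,-0.002,0.08,0,0,-49],
    [-0.087,-0.002,0.09,0,0,-56],
  ],
  jaw=0.05,
)

```text
time_s: 8.33
tool_pos: [0.5212, 0.1274, 0.157]
tcp_rot: [3.126, -0.291, -0.015]
ft_force: [-0.9, 0.5, 0.9]
width: 0.0501
```

Call:
drive_tool(
  increments=[
    [0,0,0,0,0,-7],
    [0,0,0,0,0,-14],
    [0,0,0,0,0,-21],
    [0,0,0,0,0,-28],
    [0,0,0,0,0,-34],
    [0,0,0,0,0,-34],
  ],
)

```text
time_s: 8.83
tool_pos: [0.5235, 0.1269, 0.1597]
tcp_rot: [-3.078, -0.627, 0.009]
ft_force: [0.6, 0.1, -1.2]
width: 0.0499
```

```bash
cat > ptr.py <<'E'
from h import *
# pointer block top face, jar cap centre, knob as seen by top + wrist
s=sense();print(s["time_s"],s["tool_pos"],s["ft_force"],s["width"],"yaw",np.degrees(np.arctan2(*R.from_rotvec(s["tcp_rot"]).as_matrix()[[1,0],0])))
A=np.array([.5278,.1275])
for n in ("wrist","top","scene"):
    w=camera(n);P=cloud(w);c=w["color"].astype(int)
    red=(c[...,0]>100)&(c[...,1]<75)&(c[...,2]<75)&(np.hypot(P[...,0]-A[0],P[...,1]-A[1])<.17)
    for nm,lo,hi in (("ptr",.011,.022),("cap",.08,.095),("knob",.12,.14)):
        m=(red if nm!="knob" else np.hypot(P[...,0]-A[0],P[...,1]-A[1])<.03)&(P[...,2]>lo)&(P[...,2]<hi)
        q=P[m]
        if len(q)<8: continue
        r=cv2.minAreaRect((q[:,:2]*1000).astype(np.float32)); d=np.array(r[0])/1000-A; e=q[:,:2].mean(0)-A
        print(n,nm,len(q),np.round(r[0],1),np.round(r[1],1),round(r[2],1),"bearing rect/mean",np.degrees(np.arctan2(d[1],d[0])).round(1),np.degrees(np.arctan2(e[1],e[0])).round(1),"r",np.hypot(*d).round(4))
E
python3 ptr.py
```

```text
8.8333 [0.52352286 0.12694651 0.15974214] [ 0.59076511  0.11085189 -1.20751281] 0.04992449218255785 yaw 23.01061023432052
wrist ptr 356 [383.9  94.8] [26.7 16.2] 13.6 bearing rect/mean -167.2 -167.4 r 0.1475
wrist cap 1102 [559.2  48.3] [33.9 34.4] 24.2 bearing rect/mean -68.4 -68.1 r 0.0852
wrist knob 1326 [526.3 129. ] [15.7 44. ] 24.0 bearing rect/mean 134.5 122.9 r 0.0021
top cap 114 [563.5  47.5] [31.  31.9] 27.8 bearing rect/mean -66.0 -66.3 r 0.0876
scene cap 110 [563.8  45.6] [35.  33.6] 27.1 bearing rect/mean -66.3 -65.4 r 0.0894
scene knob 83 [528.9 126.3] [19.4 45.2] 17.5 bearing rect/mean -47.2 -39.8 r 0.0016
```

Call:
drive_tool(
  increments=[
    [0.003,0,0.02,0,0,0],
    [0.003,0,0.04,0,0,0],
    [0.003,0,0.055,0,0,0],
    [0.003,0,0.063,0,0,0],
    [0.003,0,0.063,0,0,0],
  ],
)

```text
time_s: 9.4
tool_pos: [0.5262, 0.1281, 0.097]
tcp_rot: [-3.079, -0.622, 0.009]
ft_force: [-0.3, -0.1, -0.1]
width: 0.0496
```

Call:
drive_tool(
  increments=[
    [0,0,0,0,0,0],
    [0,0,0,0,0,0],
    [0,0,0,0,0,0],
    [0,0,0,0,0,0],
    [0,0,0,0,0,0],
    [0,0,0,0,0,0],
  ],
  jaw=0.005,
)

```text
time_s: 9.9
tool_pos: [0.5282, 0.1282, 0.101]
tcp_rot: [3.078, 0.624, -0.002]
ft_force: [-4.1, -2.2, 5.9]
width: 0.0164
```

Call:
drive_tool(
  increments=[
    [0,0,0,0,0,2],
    [0,0,0,0,0,5],
    [0,0,0,0,0,9],
    [0,0,0,0,0,13],
    [0,0,0,0,0,17],
    [0,0,0,0,0,21],
    [0,0,0,0,0,25],
    [0,0,0,0,0,29],
  ],
)

```text
time_s: 10.57
tool_pos: [0.5279, 0.1281, 0.101]
tcp_rot: [3.136, -0.171, -0.002]
ft_force: [-5.9, -2.3, 6.3]
width: 0.0164
```

Call:
drive_tool(
  increments=[
    [0,0,0,0,0,4],
    [0,0,0,0,0,8],
    [0,0,0,0,0,12],
    [0,0,0,0,0,16],
    [0,0,0,0,0,20],
    [0,0,0,0,0,24],
    [0,0,0,0,0,28],
    [0,0,0,0,0,32],
  ],
)

```text
time_s: 11.23
tool_pos: [0.5276, 0.1282, 0.1009]
tcp_rot: [2.967, -1.029, -0.003]
ft_force: [-5.1, -1.5, 6.3]
width: 0.0167
```

Call:
drive_tool(
  increments=[
    [0,0,0,0,0,4],
    [0,0,0,0,0,8],
    [0,0,0,0,0,12],
    [0,0,0,0,0,16],
    [0,0,0,0,0,20],
    [0,0,0,0,0,24],
    [0,0,0,0,0,28],
    [0,0,0,0,0,32],
  ],
)

```text
time_s: 11.9
tool_pos: [0.5274, 0.1285, 0.1009]
tcp_rot: [2.568, -1.807, -0.003]
ft_force: [-5.4, -0.6, 7.7]
width: 0.0163
```

Call:
drive_tool(
  increments=[
    [0,0,0,0,0,3],
    [0,0,0,0,0,5],
    [0,0,0,0,0,6],
    [0,0,0,0,0,6],
    [0,0,0,0,0,6],
  ],
)

```text
time_s: 12.32
tool_pos: [0.5274, 0.1285, 0.1009]
tcp_rot: [2.472, -1.935, -0.003]
ft_force: [-5.8, -1.7, 7.1]
width: 0.0164
```

```bash
python3 ptr.py; python3 -c "
from h import *
a=camera('top');b=camera('wrist')
c=cv2.resize(a['color'][150:290,150:340],(512,377));cv2.imwrite('pics/f.png',np.vstack([c,b['color']])[::1,:,::-1][:,:])
i=cv2.imread('pics/f.png');cv2.imwrite('pics/f.png',cv2.resize(i,None,fx=.78,fy=.78))"
```

```text
12.3167 [0.52736361 0.12853579 0.10090986] [-5.8415835  -1.65145244  7.11197538] 0.016380484090053812 yaw -76.10989691899204
wrist cap 110 [458.4 110.2] [ 3. 26.] 17.1 bearing rect/mean -166.0 -166.0 r 0.0715
wrist knob 4029 [526.9 128.9] [39.6 40.2] 61.1 bearing rect/mean 122.8 32.9 r 0.0017
top cap 46 [457.9 111.5] [11.2 33.6] 0.4 bearing rect/mean -167.1 -165.9 r 0.0717
scene ptr 12 [384.5  90.4] [10.3 13.2] 75.2 bearing rect/mean -165.5 -165.5 r 0.148
scene cap 31 [450.7 104.4] [34.3 31.7] 1.0 bearing rect/mean -163.3 -159.3 r 0.0805
scene knob 96 [529.3 126.5] [39.1 38.5] 57.5 bearing rect/mean -33.1 -7.0 r 0.0018
```

View pics/f.png

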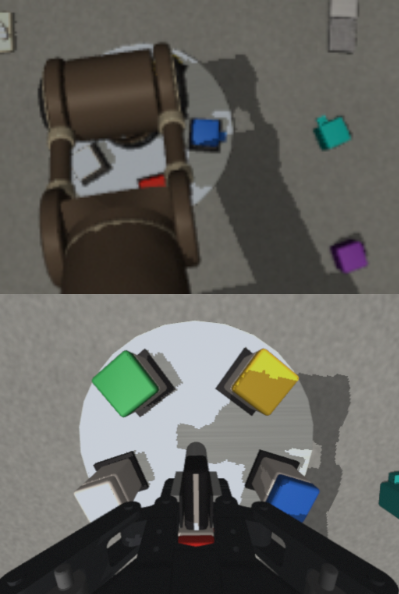

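Red cap sits front-centre below the gripper, at (197,541) in the combined picture, between white and blue. The green and yellow caps flank the far side evenly. I'll cross-check the disc angle from those fixed jars.

```bash
python3 - <<'E'
from h import *
w=camera("wrist");P=cloud(w);c=cv2.cvtColor(w["color"],cv2.COLOR_RGB2HSV)
hit={}
for nm,h0,h1,k in (("blue",105,125,1),("yellow",20,35,2),("green",50,80,3)):
    m=(c[...,0]>=h0)&(c[...,0]<=h1)&(c[...,1]>110)&(abs(P[...,2]-.0885)<.003)&(np.hypot(P[...,0]-.527,P[...,1]-.1285)<.13)
    q=P[m][:,:2];r=cv2.minAreaRect((q*1000).astype(np.float32));print(nm,m.sum(),np.round(r[0],1),np.round(r[1],1),round(r[2],1))
    hit[nm]=np.array(r[0])
    d=hit[nm]/1000-[.527,.1288];print("  bearing",np.degrees(np.arctan2(d[1],d[0])).round(1),np.hypot(*d).round(4))
v=hit["green"]-hit["yellow"];print("nest dir from chord",np.degrees(np.arctan2(v[1],v[0]))+90)
E
```

```text
blue 2129 [522.1  41.3] [36.  34.6] 86.7
  bearing -93.2 0.0876
yellow 4037 [608.1  96.8] [36.2 35.7] 69.1
  bearing -21.5 0.0872
green 3939 [582.5 195.7] [35.5 35.4] 50.4
  bearing 50.3 0.087
nest dir from chord 194.52412008590466
```

The other jars put the nest at -165.5° and the pointer at -166.5°, so I turn 1° more.

Call:
drive_tool(
  increments=[
    [0,0,0,0,0,0.5],
    [0,0,0,0,0,1],
    [0,0,0,0,0,1],
    [0,0,0,0,0,1],
    [0,0,0,0,0,1],
    [0,0,0,0,0,1],
  ],
)

```text
time_s: 13.12
tool_pos: [0.5274, 0.1285, 0.1009]
tcp_rot: [2.455, -1.957, -0.003]
ft_force: [-5.8, -1.8, 7.5]
width: 0.0167
```

```bash
python3 ptr.py; python3 -c "
from h import *
s=sense();print(np.abs(s['qvel']).max())
print(finish_job())"
```

```text
13.1167 [0.52739217 0.12853814 0.1009492 ] [-5.75834056 -1.76719461  7.46949769] 0.016695333779373673 yaw -77.10897528206938
wrist cap 111 [458.4 111.5] [ 3.3 26. ] 12.4 bearing rect/mean -167.0 -167.1 r 0.0713
wrist knob 4036 [527.  128.5] [39.5 39.5] 58.9 bearing rect/mean 131.3 31.8 r 0.0013
top cap 46 [457.9 111.4] [11.2 33.5] 0.5 bearing rect/mean -167.1 -166.4 r 0.0717
scene ptr 13 [383.4  90.8] [10.3 19.1] 75.5 bearing rect/mean -165.7 -165.8 r 0.149
scene cap 31 [445.3 107.2] [28.5 33.3] 15.5 bearing rect/mean -166.2 -162.7 r 0.085
scene knob 99 [528.6 126.3] [38.  38.4] 58.5 bearing rect/mean -57.0 -3.2 r 0.0014
0.0014102137955555951
the job is handed in; nothing more can be done
None
```

The red jar is seated in the carousel nest and turned to the red front pointer. I handed the job in at about 13 s, with the gripper still holding the knob.

- **Jar in the nest:** I placed it with its tab outward, felt contact at about 5 N and let go. The cap top then measured 88.6 mm, against 88 mm when fully down.
- **Turn to the pointer:** I gripped the knob across its width and turned the carousel about 100° clockwise. After 99° the other jars put the nest at -165.5° and the pointer measured about -166.5°, so I added 1°.
- **At hand-in:** The arm was still and the knob measured 16.7 mm between the pads. The force on the tool was about 10 N.
- **Disagreement:** The scene camera saw only slivers of the pointer and the red cap, both at a low angle. Its readings scattered by a few degrees (cap -162.7° to -166.2°, pointer about -165.7°), so I relied on the wrist camera. The wrist and top cameras put the visible edge of the cap at -166.4° to -167.1°.
- **Not re-checked:** I did not re-measure the other jars' angles after the last 1°. I also made no separate check that the other things on the bench were undisturbed, but no contact with them showed in the forces or pictures.

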